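# Wipe a planed soap slab clean and gauge its height

### The job

Use the scraper block to wipe all five loose pale chips off the dark soap slab so that they land in the tray around it; touch the chips only with the scraper. Then press the height gauge's cap down gently until its foot rests on the cleared slab, keep it there for about a second and let it spring back up. Finish with the scraper standing upright on the table outside the tray, the slab still between its stops and the bottles, jar, carton and stamp left alone.

Things in the scene. Friction and masses are not known exactly. Their poses are not given: they have to be found in the camera images.
- tray: Fixed shallow aluminium planing tray, 240 (x) x 465 (y) mm with a rim 26 mm high and 4 mm thick; floor top 5 mm above the table. Origin on its underside at the middle of the slab, not of the tray: along its own y the outside runs from -250 (the wide empty catch end) to +215 mm (the gauge end), along its own x from -120 to +120. The height gauge's column stands in it at own y = +185.
- slab: Dark soap slab, 130 (x) x 280 (y) x 50 mm, 1.9 kg, lying loose between low white stops (8 mm high on the tray floor) in the tray, own axes along the tray's, origin under its centre; its top is 50 mm above its origin and 55 mm above the table. It is not to be lifted.
- chip0: One of five loose pale soap chips on the slab, 26 x 18 x 9 mm (own x, y, z), 10 g; origin centre of its underside. Starts lie within 45 mm either side of the slab's lengthwise midline and between own y = -120 and 0 of the slab, so never below the gauge.
- chip1: One of five loose pale soap chips on the slab, 22 x 20 x 8 mm (own x, y, z), 10 g; origin centre of its underside. Starts lie within 45 mm either side of the slab's lengthwise midline and between own y = -120 and 0 of the slab, so never below the gauge.
- chip2: One of five loose pale soap chips on the slab, 28 x 15 x 10 mm (own x, y, z), 10 g; origin centre of its underside. Starts lie within 45 mm either side of the slab's lengthwise midline and between own y = -120 and 0 of the slab, so never below the gauge.
- chip3: One of five loose pale soap chips on the slab, 20 x 18 x 10 mm (own x, y, z), 10 g; origin centre of its underside. Starts lie within 45 mm either side of the slab's lengthwise midline and between own y = -120 and 0 of the slab, so never below the gauge.
- chip4: One of five loose pale soap chips on the slab, 25 x 17 x 8 mm (own x, y, z), 10 g; origin centre of its underside. Starts lie within 45 mm either side of the slab's lengthwise midline and between own y = -120 and 0 of the slab, so never below the gauge.
- scraper: Scraper block, 110 to 220 g, standing on the table: white plastic wiping bar 100 (own x) x 34 (y) x 24 mm high with square lower edges, and on its middle a pale wooden grip 70 (x) x 24 (y) mm running from 24 to 66 mm above the underside. Origin centre of its underside; own z up; symmetric front to back. Grip it across the 24 mm. It and the carton trade places between starts.
- gauge (a joint): Height gauge's sprung slide, metres down: 0 fully up (foot 48 mm above the slab), 0.048 foot just touching the slab, 0.060 end stop. Its return spring resists with 1 N at the top, 6 N at 0.048, and lifts it again when released. Past 0.048 the foot's own spring (1.2 N per mm, 12 mm travel) also yields: 0.052 presses the foot on the slab with about 5 N.
- gauge_cap (a point): Centre of the flat top of the gauge's round black press cap (32 mm diameter), 245 mm above the table when up; it moves down with the slide. It stands over the tray's own x = 0, y = +115. The grey gauge arm below it, 34 mm wide, spans own y = 97 to 203 mm at heights 150 to 175 mm.
- gauge_foot: Round steel foot of the gauge, 26 mm diameter, 8 mm thick, sprung on the slide's lower end; origin centre of its underside, 103 mm above the table when up.
- bottle_a: Bystander: dark pump bottle with paper label, 64 mm diameter, 193 mm tall, beyond the tray on the right; origin under its centre.
- bottle_b: Bystander: the same bottle beyond the tray on the left.
- jar: Bystander: small dark jar, 52 mm diameter, 50 mm tall, on the left, nearest the robot; origin under its centre.
- carton: Bystander: plain cardboard carton, 90 x 60 x 34 mm, on the right, in the row with the scraper; origin under its centre.
- stamp: Bystander: turned wooden soap stamp, 48 mm diameter, 74 mm tall, on the left; origin under its centre.
There are look-alikes about, which are no part of the job. What is shaped like the scraper but blue or red is not meant.

How it is judged:
On the way, in this order (a step that is already met when the one before it is completed fails the run):
1. all five chips are off the slab and lie in the tray (x of chip0 in the frame of tray between -0.118 and 0.118 m and y of chip0 in the frame of tray between -0.248 and 0.213 m and z of each of chip0, chip1, chip2, chip3, chip4 in the frame of tray below 0.047 m and x of chip1 in the frame of tray between -0.118 and 0.118 m and y of chip1 in the frame of tray between -0.248 and 0.213 m and x of chip2 in the frame of tray between -0.118 and 0.118 m and y of chip2 in the frame of tray between -0.248 and 0.213 m and x of chip3 in the frame of tray between -0.118 and 0.118 m and y of chip3 in the frame of tray between -0.248 and 0.213 m and x of chip4 in the frame of tray between -0.118 and 0.118 m and y of chip4 in the frame of tray between -0.248 and 0.213 m), for 0.2 s.
2. the gauge foot is pressed on the cleared slab (all of step 1 and contact force between gauge_foot and slab above 0.5 N and value of joint gauge above 0.044 m), for 0.5 s.
At the end, for the whole second after the job is handed in: All five chips at rest inside the tray's rim, origins less than 47 mm above its underside (slab top: 55 mm); gauge sprung up (under 5 mm); scraper released, upright within 0.1 rad and still on the table, its centre outside the tray; slab flat between its stops (all of step 1 and value of joint gauge below 0.005 m and (x of scraper in the frame of tray above 0.125 m or x of scraper in the frame of tray below -0.125 m or y of scraper in the frame of tray above 0.225 m or y of scraper in the frame of tray below -0.255 m) and height (world z) of scraper between -0.006 and 0.006 m and angle between scraper's own z axis and vertical below 0.1 rad and linear speed of scraper below 0.02 m/s and z of slab in the frame of tray below 0.01 m and angle between slab's own z axis and vertical below 0.04 rad and linear speed of each of chip0, chip1, chip2, chip3, chip4 below 0.03 m/s); the robot touches nothing.
It fails at once if a chip is touched by the robot itself instead of the scraper (contact force between any of the fingers, the arm and chip0 above 0.05 N or contact force between any of the fingers, the arm and chip1 above 0.05 N or contact force between any of the fingers, the arm and chip2 above 0.05 N or contact force between any of the fingers, the arm and chip3 above 0.05 N or contact force between any of the fingers, the arm and chip4 above 0.05 N).
It fails at once if the gauge foot is pressed on the slab with more than 14 N (contact force between gauge_foot and slab above 14 N).
It fails at once if a bystander is moved more than 30 mm or tipped (distance of any of bottle_a, bottle_b, jar, carton, stamp from where it was at the start of the episode above 0.03 m or angle between any of bottle_a, bottle_b, jar, carton, stamp's own z axis and vertical above 0.5 rad).
It also fails if it takes over 66 s, if anything falls off the work surface, if the arm or the gripper's body presses on something with over 40 N, if the wrist force passes 120 N, or if a joint passes its speed limit or range.

### The arm

A 6-joint arm with a two-finger parallel gripper is mounted at the origin on the work surface. World frame = base frame: x ahead of the robot, y to its left, z up, the work surface at z = 0. Lengths are in m, angles in rad, forces in N, time in s.
With the tool pointing down it reaches from about 0.375 to 0.975 m from the base axis. Payload 3.8 kg.
Tool frame: the origin (TCP) lies at the very end of the fingers, on their centre line; the grasp point (between the pads) lies behind it (bot.pinch_z is the z of the grasp point in the tool frame, in m); z points along the fingers, y is the line along which they close (so a half turn about z gives the same grasp; the last joint's range is limited). The gripper opens to 88 mm and grips with 3 to 60 N. Pads are 18 mm wide; open, the fingers measure 123 mm over their backs; the gripper's body (75 mm by 187 mm) begins 45 mm behind the grasp point.
Start: joints at [-1.178, 0.264, 1.604, -0, 1.274, -0.037], TCP at [0.281, -0.614, 0.239] pointing down, gripper open.
Joint ranges: [-2.63, 2.63], [-0.94, 2.18], [0.31, 2.57], [-1.31, 4.45], [0, 2.66], [-2.55, 2.55]. Speed limits (rad/s): [2.57, 2.57, 3.14, 3.14, 3.14, 3.14].

### API

Orientations are given as a rotation vector (axis times angle).
In Python, from workcell import bot gives the robot as it stands.
- The arm moves only by the tool arm_command, never from a script. Its argument "targets" is a list of rows, each an object with "twist": the turn, a rotation vector about the tool's x, y, z in degrees, a list of three; "delta_pos": the shift along the tool's x, y, z in m, a list of three; "fingers": the gripper's target within -1 to 1 (shut at 1, half-way at 0, fully open at -1). In form: [{"twist": [wx, wy, wz], "delta_pos": [tx, ty, tz], "fingers": fingers}, ...]. A call has 1 to 20 rows; each row is the pose to reach, as a shift and turn from the pose commanded when the call began, along the tool's axes at that moment; what a row does not reach only later rows make up. A row lasts 1/8 s, in which the tool goes at most 62.5 mm and 10.7 degrees, less where a joint would pass 70% of its speed; a pose out of reach is approached as far as the arm can. A call with a gripper value outside its range is refused whole. The fingers move at their own pace and stop on an object; "grip_force" is the grip in N (left out, the last holds). Time passes only in rows, so rows that repeat a pose let the fingers close. It gives the time, the measured TCP pose, the force, the opening and the grip force at its end, in the units of the state.
- bot.get_obs(): the state, without advancing time (a new reading comes with each control period).
- bot.read_camera(name): name is "scene" or "top"; returns a dict with "image" (400x640x3 uint8, red, green, blue), "fx", "fy", "cx", "cy" (pixels), "R" (3x3) and "t" (3): a world point X has camera coordinates R X + t. Camera axes: x right, y down, z forward; pixel columns grow to the right and rows downward; lengths in m; the calibration is good to about 2 mm. A picture is of the moment at which its call begins. There is no depth.
- bot.hand_in(): hands the job in; it is judged then, once.
The state is a dict: "clock": time; "q": joint angles; "qvel": joint speeds; "effort": joint torques, N m; "ee_pos": TCP position; "ee_rot": TCP orientation; "ft_force": force on the tool from outside, world axes, zero at the start; "torque": the same for the moment, N m; "width": opening from 0.0 (shut) to 1.0 (fully open); "gripper_force": force on a finger pad.
Only numpy, scipy, OpenCV 4.12 (cv2) and the standard library are available. Lean on these libraries where they do the work, as an engineer would, in place of code of your own. Each camera call takes 0.05 s, during which the arm holds its last target. There are 200 camera calls.

## Working session

There is one attempt and no reset: what is moved stays moved. The work goes in short steps, Python scripts to look and compute and a tool call to move; the robot and the scene stay as the last step left them, time stands still between calls to the robot, and variables do not carry over. Pictures are saved under pics/ and viewed, at most 12 in all, crops included, and the job is handed in when it is done.

Besides the shell and the picture viewer there is one more tool, called after "Emit:" as name(argument=value, ...), one argument or row to a line, values as JSON. arm_command: Moves the arm, as the interface text tells. Its arguments: {"type":"object","properties":{"targets":{"type":"array"},"grip_force":{"type":"number"}},"required":["targets"]}

```bash
mkdir -p pics; ls; python3 - <<'E'
from workcell import bot
import cv2,numpy as np
print(bot.get_obs(), bot.pinch_z)
for n in("top","scene"):
    c=bot.read_camera(n); cv2.imwrite(f"pics/{n}0.png",c["image"][:,:,::-1]); np.savez(f"{n}0.npz",**c)
    print(n,c["fx"],c["fy"],c["cx"],c["cy"],np.round(c["R"],4).tolist(),c["t"])
E
```

```text
pics
{'clock': 0.0, 'q': array([-1.17791640e+00,  2.64747042e-01,  1.60533345e+00, -8.87700936e-06,
        1.27369878e+00, -3.68921689e-02]), 'qvel': array([ 0.00046553, -0.00158316,  0.0003252 ,  0.00014064,  0.00197866,
       -0.00022799]), 'effort': array([-1.36224318e-05, -5.02115500e+01, -3.56878996e+01,  7.29508465e-02,
        2.93871167e-02, -2.03570808e-04]), 'ee_pos': array([ 0.28098283, -0.61297483,  0.23741402]), 'ee_rot': array([-3.06723618e+00, -6.69446373e-01,  6.20831410e-04]), 'ft_force': array([-1.0006643 , -0.00209224,  0.006826  ]), 'torque': array([0.01217406, 0.00144952, 0.07782826]), 'gripper_force': 0.0, 'width': 1.0047222148730912} -0.0187
top 428.38201753080455 428.38201753080455 320.05265781631687 203.3820145059793 [[-0.0136, -0.9999, 0.0077], [-0.9968, 0.0129, -0.0788], [0.0787, -0.0088, -0.9969]] [0.02420921 0.54025793 1.23351537]
scene 373.3106980626012 373.3106980626012 320.3973478404148 199.28926430522841 [[0.0064, 0.9999, 0.0144], [0.8452, 0.0023, -0.5345], [-0.5344, 0.0155, -0.8451]] [-0.0490396  -0.37426712  1.37118321]
```

View pics/top0.png

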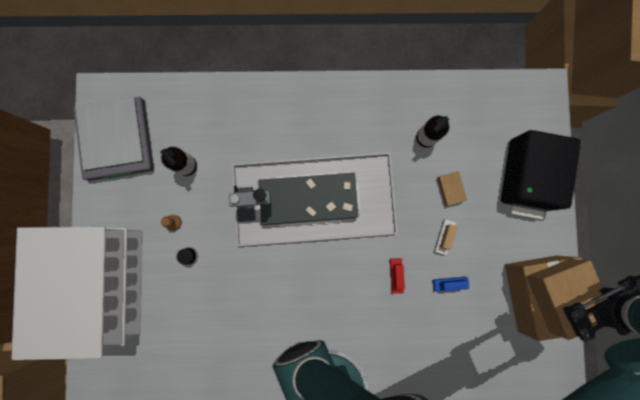

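View pics/scene0.png

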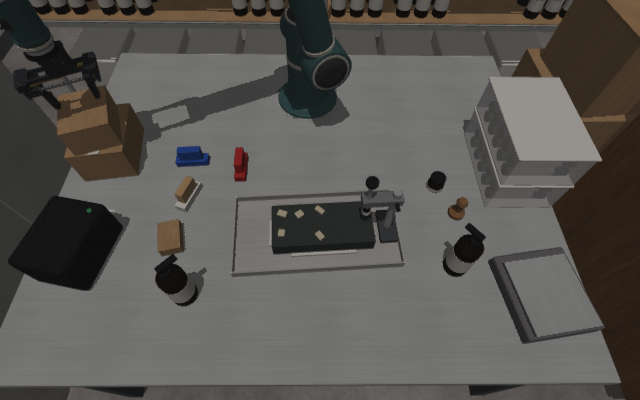

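The top view shows the tray at about (235-395, 155-245), with the slab inside it and five chips at about (311,184), (347,186), (310,211), (331,206) and (348,207). The gauge is on the left with its cap near (260,196), and the scraper (white and wood) is at (447,238). The scene view agrees: the scraper is at (187,192) and the blue and red look-alikes are separate.

```bash
cat > h.py <<'E'
import numpy as np,cv2
def ray(c,uv,z):
    R,t=c["R"],c["t"]; C=-R.T@t
    d=R.T@np.array([(uv[0]-c["cx"])/c["fx"],(uv[1]-c["cy"])/c["fy"],1.])
    return C+d*(z-C[2])/d[2]
def proj(c,X):
    p=c["R"]@np.asarray(X)+c["t"]; return np.array([c["fx"]*p[0]/p[2]+c["cx"],c["fy"]*p[1]/p[2]+c["cy"]])
def comps(m,amin):
    n,l,s,ce=cv2.connectedComponentsWithStats(m.astype(np.uint8)); 
    return [(ce[i],s[i],l==i) for i in range(1,n) if s[i,4]>=amin]
def rect(m):
    cs,_=cv2.findContours(m.astype(np.uint8),cv2.RETR_EXTERNAL,cv2.CHAIN_APPROX_NONE)
    return cv2.minAreaRect(max(cs,key=cv2.contourArea))
E
python3 - <<'E'
from h import *
for n,roi,sr in(("top",(232,152,400,250),(425,210,470,262)),("scene",(228,185,405,280),(168,170,208,215))):
    c=dict(np.load(n+"0.npz")); im=c["image"]; print(n)
    hsv=cv2.cvtColor(im,cv2.COLOR_RGB2HSV)
    def sub(m,r):
        o=np.zeros_like(m); o[r[1]:r[3],r[0]:r[2]]=m[r[1]:r[3],r[0]:r[2]]; return o
    dark=sub(hsv[...,2]<75,roi)
    for ce,s,m in comps(dark,300):
        print("dark",s,rect(m))
        box=cv2.boxPoints(rect(m)); print(np.round([ray(c,p,.055)[:2] for p in box],3).tolist())
    chip=sub((hsv[...,2]>130)&(hsv[...,1]>35)&(hsv[...,0]<35),roi)
    for ce,s,m in comps(chip,8): print("chip",ce,s[4],np.round(ray(c,ce,.064)[:2],3))
    wood=sub((hsv[...,1]>70)&(hsv[...,0]<30)&(hsv[...,2]>80),sr)
    white=sub((hsv[...,2]>195)&(hsv[...,1]<40),sr)
    for nm,m0,z in(("wood",wood,.066),("white",white,.024)):
        for ce,s,m in comps(m0,15): print(nm,ce,s[4],rect(m),np.round([ray(c,p,z)[:2] for p in cv2.boxPoints(rect(m))],3).tolist())
    x0,y0,x1,y1=(225,145,475,265) if n=="top" else (160,165,410,285)
    cv2.imwrite(f"pics/{n}0c.png",cv2.resize(im[y0:y1,x0:x1,::-1],None,fx=3.2,fy=3.2,interpolation=cv2.INTER_CUBIC))
E
```

```text
top
dark [ 234  178  123   48 2512] ((294.9381408691406, 200.20611572265625), (44.94169235229492, 120.07756805419922), 85.54439544677734)
[[0.601, 0.264], [0.624, -0.078], [0.495, -0.086], [0.473, 0.254]]
dark [237 205  19  17 300] ((246.0, 213.0), (16.0, 18.0), 90.0)
[[0.536, 0.254], [0.536, 0.203], [0.49, 0.203], [0.491, 0.254]]
chip [310.2173913  183.36956522] 46 [0.595 0.045]
chip [346.69230769 185.05128205] 39 [ 0.588 -0.059]
chip [330.39583333 206.5       ] 48 [ 0.528 -0.012]
chip [347.24489796 206.75510204] 49 [ 0.527 -0.059]
chip [310.56 211.02] 50 [0.516 0.045]
wood [449.19806763 236.69082126] 207 ((449.1330871582031, 236.8899383544922), (8.620436668395996, 24.23300552368164), 16.699243545532227) [[0.409, -0.322], [0.474, -0.344], [0.467, -0.367], [0.402, -0.345]]
scene
dark [ 232  185  172   87 6030] ((316.90740966796875, 226.84127807617188), (77.16802978515625, 175.16310119628906), 86.29778289794922)
[[0.46, -0.224], [0.419, 0.287], [0.663, 0.27], [0.694, -0.181]]
dark [232 263 172  13 355] ((317.52618408203125, 269.42431640625), (2.415156126022339, 171.4144744873047), 86.46771240234375)
[[0.701, -0.181], [0.672, 0.258], [0.679, 0.258], [0.707, -0.18]]
chip [319.0625  208.96875] 32 [0.515 0.041]
chip [281.61111111 212.5       ] 36 [ 0.527 -0.063]
chip [298.86111111 213.22222222] 36 [ 0.529 -0.015]
chip [280.89285714 232.03571429] 28 [ 0.587 -0.062]
chip [319.51351351 234.62162162] 37 [0.595 0.042]
wood [183.08588957 186.0797546 ] 163 ((183.15383911132812, 186.2692108154297), (7.211102485656738, 24.12946128845215), 33.690067291259766) [[0.469, -0.372], [0.398, -0.347], [0.413, -0.327], [0.482, -0.352]]
```

View pics/top0c.png

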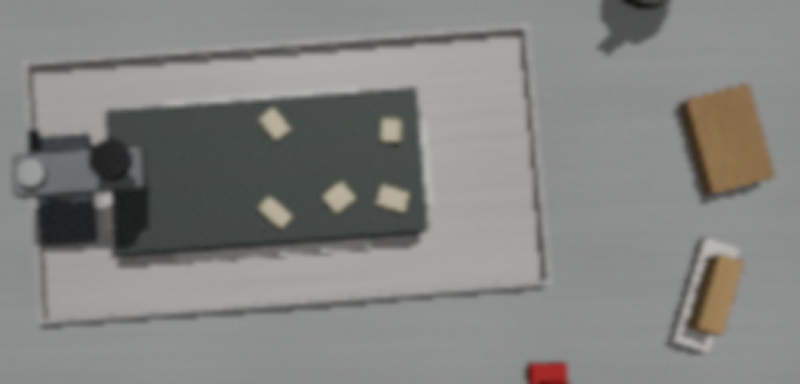

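View pics/scene0c.png

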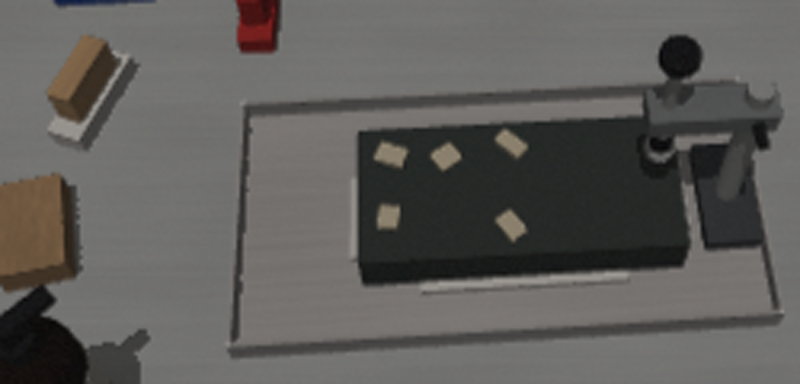

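The crops confirm it. In the top crop the slab corners are at (107,111), (416,88), (427,231) and (118,252), and the cap is at (110,160). In the scene crop the cap is at (680,56). Next I fit the tray pose and work out the chips in the tray frame.

```bash
python3 - <<'E'
from h import *
T=dict(np.load("top0.npz"));S=dict(np.load("scene0.npz"))
def fit(own,w):
    o=own-own.mean(0);v=w-w.mean(0); a=np.arctan2((o[:,0]*v[:,1]-o[:,1]*v[:,0]).sum(),(o*v).sum())
    R=np.array([[np.cos(a),-np.sin(a)],[np.sin(a),np.cos(a)]]); t=w.mean(0)-R@own.mean(0)
    return a,R,t,np.linalg.norm(own@R.T+t-w,axis=1)
rim=np.array([[.12,.215],[.12,-.25],[-.12,-.25],[-.12,.215]])
sl=np.array([[.065,.14],[.065,-.14],[-.065,-.14],[-.065,.14]])
tp=lambda p:np.array(p)/3.2+[225,145]; sp=lambda p:np.array(p)/3.2+[160,165]
for nm,c,f,rc,sc,si in (("top",T,tp,[(28,66),(525,29),(547,288),(42,325)],[(107,111),(416,88),(427,231),(118,252)],[0,1,2,3]),
  ("scene",S,sp,[(780,320),(231,352),(243,103)],[(688,249),(360,264),(358,131)],[0,1,2])):
    for own,px,z in((rim,rc,.026),(sl,sc,.055)):
        w=np.array([ray(c,f(p),z)[:2] for p in px]); a,R,t,e=fit(own[si],w); print(nm,z,np.degrees(a),t,np.round(e,4))
# cap by triangulation
def tri(u,v):
    A=[];b=[]
    for c,p in((T,u),(S,v)):
        P=np.array([[c["fx"],0,c["cx"]],[0,c["fy"],c["cy"]],[0,0,1]])@np.c_[c["R"],c["t"]]
        for k in(0,1): r=p[k]*P[2]-P[k]; A.append(r[:3]);b.append(-r[3])
    return np.linalg.lstsq(np.array(A),np.array(b),rcond=None)[0]
print("cap tri",tri(tp((110,160)),sp((680,56))), ray(T,tp((110,160)),.245),ray(S,sp((680,56)),.24))
print("scraper bar top", [ray(T,tp(p),.024)[:2] for p in((706,238),(740,245),(706,352),(671,345))])
E
```

```text
top 0.026 3.44753014917422 [0.54922728 0.05094415] [0.0043 0.0031 0.0038 0.0031]
top 0.055 3.425053412781789 [0.55315659 0.05007893] [0.0019 0.002  0.0023 0.0035]
scene 0.026 3.2681907562361316 [0.55883003 0.05149596] [0.0059 0.0051 0.0012]
scene 0.055 2.9784454847578785 [0.55716917 0.05075447] [0.0035 0.0033 0.0006]
cap tri [0.54570458 0.16548949 0.23758176] [0.54497773 0.16473379 0.245     ] [0.54739812 0.16472476 0.24      ]
scraper bar top [array([ 0.48871281, -0.34902334]), array([ 0.48191507, -0.37988241]), array([ 0.38536921, -0.34522635]), array([ 0.3921163 , -0.31364636])]
```

```bash
cat >> h.py <<'E'
from scipy.spatial.transform import Rotation as Ro
def go(bot,x,y,z,phi):
    o=bot.get_obs(); p,R=np.array(o["ee_pos"]),Ro.from_rotvec(o["ee_rot"])
    f=np.radians(phi); Rt=Ro.from_matrix(np.array([[np.cos(f),np.sin(f),0],[np.sin(f),-np.cos(f),0],[0,0,-1]]))
    print("t",o["clock"],"pos",np.round(p,4),"dpos",np.round(R.inv().apply(np.array([x,y,z])-p),4),"twist",np.round(np.degrees((R.inv()*Rt).as_rotvec()),2))
def tray(x,y,c=(.555,.0505),a=3.3):
    a=np.radians(a); return c[0]+np.cos(a)*x-np.sin(a)*y, c[1]+np.sin(a)*x+np.cos(a)*y
E
python3 -c "
from h import *
from workcell import bot
go(bot,.4385,-.347,.2374,-19.5)"
```

```text
t 0.1 pos [ 0.281  -0.613   0.2375] dpos [ 0.254  -0.1762  0.0005] twist [-1.100e-01  4.000e-02  4.413e+01]
```

Emit:
arm_command(
  targets=[
    {"twist":[0,0,9],"delta_pos":[0.05,-0.035,0],"fingers":-1},
    {"twist":[0,0,18],"delta_pos":[0.1,-0.07,0],"fingers":-1},
    {"twist":[0,0,27],"delta_pos":[0.15,-0.105,0],"fingers":-1},
    {"twist":[0,0,36],"delta_pos":[0.2,-0.14,0],"fingers":-1},
    {"twist":[0,0,44.1],"delta_pos":[0.254,-0.176,0.0],"fingers":-1},
    {"twist":[0,0,44.1],"delta_pos":[0.254,-0.176,0.04],"fingers":-1},
    {"twist":[0,0,44.1],"delta_pos":[0.254,-0.176,0.09],"fingers":-1},
    {"twist":[0,0,44.1],"delta_pos":[0.254,-0.176,0.12],"fingers":-1},
    {"twist":[0,0,44.1],"delta_pos":[0.254,-0.176,0.12],"fingers":-1},
    {"twist":[0,0,44.1],"delta_pos":[0.254,-0.176,0.12],"fingers":-1},
  ],
  grip_force=40,
)

```text
clock: 1.35
ee_pos: [0.4394, -0.3483, 0.1198]
ee_rot: [3.096, -0.531, 0.002]
ft_force: [-0.1, 0.6, 0.0]
width: 1.0
gripper_force: 0.0
```

```bash
python3 -c "
from h import *
from workcell import bot
go(bot,.4385,-.347,.03,-19.5)"
```

```text
t 1.35 pos [ 0.4394 -0.3483  0.1198] dpos [-0.0014 -0.001   0.0898] twist [ 0.03 -0.07  0.02]
```

Emit:
arm_command(
  targets=[
    {"twist":[0,0,0],"delta_pos":[-0.001,-0.001,0.04],"fingers":-1},
    {"twist":[0,0,0],"delta_pos":[-0.001,-0.001,0.07],"fingers":-1},
    {"twist":[0,0,0],"delta_pos":[-0.001,-0.001,0.089],"fingers":-1},
    {"twist":[0,0,0],"delta_pos":[-0.001,-0.001,0.089],"fingers":-1},
    {"twist":[0,0,0],"delta_pos":[-0.001,-0.001,0.089],"fingers":1},
    {"twist":[0,0,0],"delta_pos":[-0.001,-0.001,0.089],"fingers":1},
    {"twist":[0,0,0],"delta_pos":[-0.001,-0.001,0.089],"fingers":1},
    {"twist":[0,0,0],"delta_pos":[-0.001,-0.001,0.089],"fingers":1},
    {"twist":[0,0,0],"delta_pos":[-0.001,-0.001,0.089],"fingers":1},
    {"twist":[0,0,0],"delta_pos":[-0.001,-0.001,0.089],"fingers":1},
    {"twist":[0,0,0],"delta_pos":[-0.001,-0.001,0.089],"fingers":1},
    {"twist":[0,0,0],"delta_pos":[-0.001,-0.001,0.089],"fingers":1},
  ],
  grip_force=40,
)

```text
clock: 2.85
ee_pos: [0.4382, -0.3466, 0.0297]
ee_rot: [3.096, -0.531, 0.0]
ft_force: [-0.8, -0.2, -1.0]
width: 0.271
gripper_force: 40.0
```

Emit:
arm_command(
  targets=[
    {"twist":[0,0,0],"delta_pos":[0,0,-0.03],"fingers":1},
    {"twist":[0,0,0],"delta_pos":[0,0,-0.07],"fingers":1},
    {"twist":[0,0,0],"delta_pos":[0,0,-0.11],"fingers":1},
    {"twist":[0,0,0],"delta_pos":[0,0,-0.11],"fingers":1},
    {"twist":[0,0,0],"delta_pos":[0,0,-0.11],"fingers":1},
  ],
)

```text
clock: 3.48
ee_pos: [0.4375, -0.3458, 0.1384]
ee_rot: [-3.095, 0.531, 0.002]
ft_force: [-0.6, -0.4, -2.1]
width: 0.27
gripper_force: 40.0
```

```bash
python3 -c "
from h import *
from workcell import bot
x,y=tray(-.074,-.092);print(x,y)
go(bot,x,y,.14,93.3)
o=bot.get_obs();print(o['ft_force'],o['width'],o['q'])"
```

```text
0.48641859605084214 -0.04560718512349858
t 3.475 pos [ 0.4375 -0.3458  0.1384] dpos [-0.054  -0.2993 -0.0012] twist [-1.3000e-01  2.0000e-02 -1.1277e+02]
[-0.5557547  -0.40824957 -2.12018297] 0.27020422580528325 [-7.13553188e-01  1.29440750e-01  1.95780450e+00  1.35104519e-04
  1.05623905e+00  1.19707698e+00]
```

Emit:
arm_command(
  targets=[
    {"twist":[0,0,-9],"delta_pos":[-0.004,-0.024,0],"fingers":1},
    {"twist":[0,0,-19],"delta_pos":[-0.009,-0.05,0],"fingers":1},
    {"twist":[0,0,-29],"delta_pos":[-0.014,-0.075,0],"fingers":1},
    {"twist":[0,0,-39],"delta_pos":[-0.019,-0.1,0],"fingers":1},
    {"twist":[0,0,-49],"delta_pos":[-0.023,-0.13,0],"fingers":1},
    {"twist":[0,0,-59],"delta_pos":[-0.028,-0.155,0],"fingers":1},
    {"twist":[0,0,-69],"delta_pos":[-0.033,-0.18,0],"fingers":1},
    {"twist":[0,0,-79],"delta_pos":[-0.038,-0.21,0],"fingers":1},
    {"twist":[0,0,-89],"delta_pos":[-0.043,-0.235,0],"fingers":1},
    {"twist":[0,0,-99],"delta_pos":[-0.047,-0.26,0],"fingers":1},
    {"twist":[0,0,-107],"delta_pos":[-0.051,-0.285,0],"fingers":1},
    {"twist":[0,0,-112.8],"delta_pos":[-0.054,-0.299,0],"fingers":1},
    {"twist":[0,0,-112.8],"delta_pos":[-0.054,-0.299,0],"fingers":1},
    {"twist":[0,0,-112.8],"delta_pos":[-0.054,-0.299,0],"fingers":1},
  ],
)

```text
clock: 5.22
ee_pos: [0.486, -0.0468, 0.1383]
ee_rot: [-2.156, -2.282, 0.003]
ft_force: [0.4, -0.3, -1.8]
width: 0.268
gripper_force: 40.0
```

```bash
python3 - <<'E'
from h import *
from workcell import bot
x,y=tray(-.074,-.092)
go(bot,x,y,.0297+.0565,93.3)
ims=[]
for n,r in(("top",(225,145,425,265)),("scene",(200,160,420,290))):
    c=bot.read_camera(n); ims.append(cv2.resize(c["image"][r[1]:r[3],r[0]:r[2],::-1],(660,int(660*(r[3]-r[1])/(r[2]-r[0])))))
    print(ims[-1].shape)
v=cv2.resize(np.vstack(ims),None,fx=.75,fy=.75);cv2.imwrite("pics/a1.png",v);print(v.shape)
E
```

```text
t 5.225 pos [ 0.486  -0.0468  0.1383] dpos [0.0012 0.0007 0.0521] twist [-0.15 -0.01 -0.06]
(396, 660, 3)
(390, 660, 3)
(590, 495, 3)
```

View pics/a1.png

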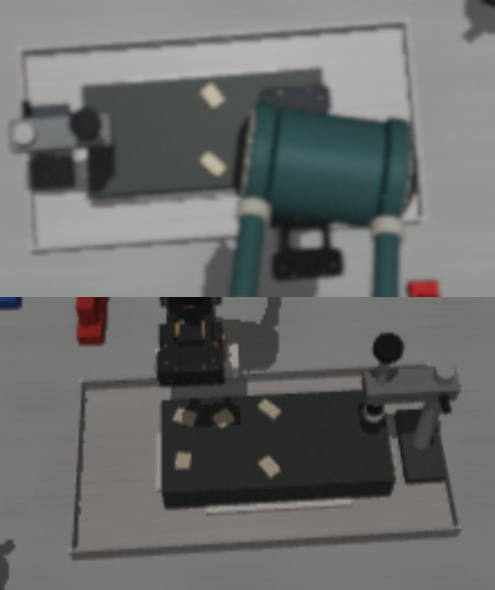

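The arm is at the slab's near side, above the three right-hand chips, which are clear of the bar. The other two chips are untouched, at (212,95) and (212,163).

Emit:
arm_command(
  targets=[
    {"twist":[0,0,0],"delta_pos":[0.001,0,0.03],"fingers":1},
    {"twist":[0,0,0],"delta_pos":[0.001,0,0.051],"fingers":1},
    {"twist":[0,0,0],"delta_pos":[0.001,0,0.051],"fingers":1},
    {"twist":[0,0,0],"delta_pos":[0.001,0,0.051],"fingers":1},
  ],
)

```text
clock: 5.82
ee_pos: [0.4875, -0.0461, 0.0894]
ee_rot: [2.157, 2.283, 0.001]
ft_force: [-0.2, -0.4, -1.2]
width: 0.267
gripper_force: 40.0
```

Emit:
arm_command(
  targets=[
    {"twist":[0,0,0],"delta_pos":[0,0,0],"fingers":1},
    {"twist":[0,0,0],"delta_pos":[0,0,0],"fingers":1},
  ],
)

```text
clock: 6.08
ee_pos: [0.4877, -0.0457, 0.0897]
ee_rot: [2.155, 2.284, 0.002]
ft_force: [0.3, 0.2, -1.3]
width: 0.272
gripper_force: 40.0
```

Emit:
arm_command(
  targets=[
    {"twist":[0,0,0],"delta_pos":[0,0,0.002],"fingers":1},
    {"twist":[0,0,0],"delta_pos":[0,0.012,0.002],"fingers":1},
    {"twist":[0,0,0],"delta_pos":[0,0.024,0.002],"fingers":1},
    {"twist":[0,0,0],"delta_pos":[0,0.036,0.002],"fingers":1},
    {"twist":[0,0,0],"delta_pos":[0,0.048,0.002],"fingers":1},
    {"twist":[0,0,0],"delta_pos":[0,0.06,0.002],"fingers":1},
    {"twist":[0,0,0],"delta_pos":[0,0.072,0.002],"fingers":1},
    {"twist":[0,0,0],"delta_pos":[0,0.084,0.002],"fingers":1},
    {"twist":[0,0,0],"delta_pos":[0,0.094,0.002],"fingers":1},
    {"twist":[0,0,0],"delta_pos":[0,0.104,0.002],"fingers":1},
    {"twist":[0,0,0],"delta_pos":[0,0.114,0.002],"fingers":1},
    {"twist":[0,0,0],"delta_pos":[0,0.124,0.002],"fingers":1},
    {"twist":[0,0,0],"delta_pos":[0,0.134,0.002],"fingers":1},
    {"twist":[0,0,0],"delta_pos":[0,0.144,0.002],"fingers":1},
    {"twist":[0,0,0],"delta_pos":[0,0.152,0.002],"fingers":1},
    {"twist":[0,0,0],"delta_pos":[0,0.152,0.002],"fingers":1},
    {"twist":[0,0,0],"delta_pos":[0,0.152,-0.02],"fingers":1},
    {"twist":[0,0,0],"delta_pos":[0,0.152,-0.05],"fingers":1},
    {"twist":[0,0,0],"delta_pos":[0,0.152,-0.05],"fingers":1},
  ],
)

```text
clock: 8.45
ee_pos: [0.6407, -0.037, 0.1417]
ee_rot: [2.153, 2.282, 0.006]
ft_force: [0.2, 0.1, -1.9]
width: 0.268
gripper_force: 40.0
```

```bash
python3 - <<'E'
from h import *
from workcell import bot
x,y=tray(-.078,-.008)
go(bot,x,y,.139,93.3)
ims=[]
for n,r in(("top",(225,145,425,265)),("scene",(200,160,420,290))):
    c=bot.read_camera(n); ims.append(cv2.resize(c["image"][r[1]:r[3],r[0]:r[2],::-1],(660,int(660*(r[3]-r[1])/(r[2]-r[0])))))
v=cv2.resize(np.vstack(ims),None,fx=.75,fy=.75);cv2.imwrite("pics/a2.png",v)
E
```

```text
t 8.45 pos [ 0.6407 -0.037   0.1417] dpos [ 0.0844 -0.1585  0.0017] twist [0.33 0.05 0.02]
```

View pics/a2.png

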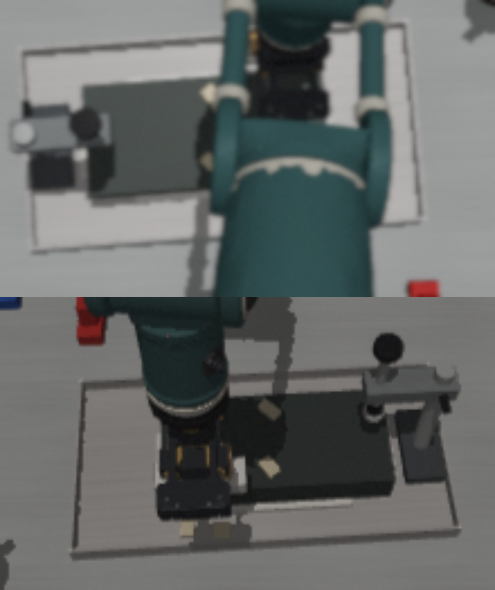

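Two chips already lie in the far channel, near (187,528) and (222,530) in the scene half. The third is hidden behind the hand. Now the second pass.

Emit:
arm_command(
  targets=[
    {"twist":[0,0,0],"delta_pos":[0.02,-0.04,0],"fingers":1},
    {"twist":[0,0,0],"delta_pos":[0.04,-0.08,0],"fingers":1},
    {"twist":[0,0,0],"delta_pos":[0.063,-0.12,0],"fingers":1},
    {"twist":[0,0,0],"delta_pos":[0.084,-0.158,0],"fingers":1},
    {"twist":[0,0,0],"delta_pos":[0.084,-0.158,0],"fingers":1},
    {"twist":[0,0,0],"delta_pos":[0.084,-0.158,0.03],"fingers":1},
    {"twist":[0,0,0],"delta_pos":[0.084,-0.158,0.052],"fingers":1},
    {"twist":[0,0,0],"delta_pos":[0.084,-0.158,0.052],"fingers":1},
    {"twist":[0,0,0],"delta_pos":[0.084,-0.158,0.052],"fingers":1},
  ],
)

```text
clock: 9.68
ee_pos: [0.4762, 0.0376, 0.0861]
ee_rot: [-2.156, -2.284, 0.001]
ft_force: [-0.2, 0.1, -1.7]
width: 0.268
gripper_force: 39.6
```

Emit:
arm_command(
  targets=[
    {"twist":[0,0,0],"delta_pos":[0,0.012,0],"fingers":1},
    {"twist":[0,0,0],"delta_pos":[0,0.024,0],"fingers":1},
    {"twist":[0,0,0],"delta_pos":[0,0.036,0],"fingers":1},
    {"twist":[0,0,0],"delta_pos":[0,0.048,0],"fingers":1},
    {"twist":[0,0,0],"delta_pos":[0,0.06,0],"fingers":1},
    {"twist":[0,0,0],"delta_pos":[0,0.072,0],"fingers":1},
    {"twist":[0,0,0],"delta_pos":[0,0.084,0],"fingers":1},
    {"twist":[0,0,0],"delta_pos":[0,0.094,0],"fingers":1},
    {"twist":[0,0,0],"delta_pos":[0,0.104,0],"fingers":1},
    {"twist":[0,0,0],"delta_pos":[0,0.114,0],"fingers":1},
    {"twist":[0,0,0],"delta_pos":[0,0.124,0],"fingers":1},
    {"twist":[0,0,0],"delta_pos":[0,0.134,0],"fingers":1},
    {"twist":[0,0,0],"delta_pos":[0,0.144,0],"fingers":1},
    {"twist":[0,0,0],"delta_pos":[0,0.156,0],"fingers":1},
    {"twist":[0,0,0],"delta_pos":[0,0.156,0],"fingers":1},
    {"twist":[0,0,0],"delta_pos":[0,0.156,-0.02],"fingers":1},
    {"twist":[0,0,0],"delta_pos":[0,0.156,-0.052],"fingers":1},
    {"twist":[0,0,0],"delta_pos":[0,0.156,-0.052],"fingers":1},
  ],
)

```text
clock: 11.92
ee_pos: [0.6345, 0.0471, 0.1434]
ee_rot: [2.152, 2.281, 0.009]
ft_force: [0.4, -0.2, -0.8]
width: 0.27
gripper_force: 39.6
```

```bash
python3 - <<'E'
from h import *
from workcell import bot
go(bot,.4385,-.347,.139,-19.5)
ims=[]
for n,r in(("top",(225,145,425,265)),("scene",(200,160,420,290))):
    c=bot.read_camera(n); ims.append(cv2.resize(c["image"][r[1]:r[3],r[0]:r[2],::-1],(660,int(660*(r[3]-r[1])/(r[2]-r[0])))))
v=cv2.resize(np.vstack(ims),None,fx=.75,fy=.75);cv2.imwrite("pics/a3.png",v)
E
```

```text
t 11.925 pos [0.6345 0.0471 0.1434] dpos [-0.382  -0.2186  0.0027] twist [  0.31  -0.44 112.82]
```

View pics/a3.png

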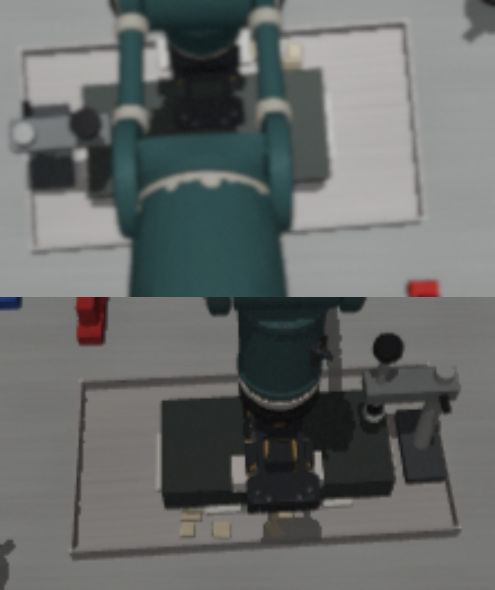

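Five chips show in the far channel, three on the left and two near (275,520), and the slab looks clear. I'll return the scraper to its starting place.

Emit:
arm_command(
  targets=[
    {"twist":[0,0,9],"delta_pos":[-0.03,-0.017,0],"fingers":1},
    {"twist":[0,0,18],"delta_pos":[-0.06,-0.034,0],"fingers":1},
    {"twist":[0,0,28],"delta_pos":[-0.095,-0.054,0],"fingers":1},
    {"twist":[0,0,38],"delta_pos":[-0.13,-0.074,0],"fingers":1},
    {"twist":[0,0,48],"delta_pos":[-0.165,-0.094,0],"fingers":1},
    {"twist":[0,0,58],"delta_pos":[-0.2,-0.114,0],"fingers":1},
    {"twist":[0,0,68],"delta_pos":[-0.235,-0.134,0],"fingers":1},
    {"twist":[0,0,78],"delta_pos":[-0.27,-0.154,0],"fingers":1},
    {"twist":[0,0,88],"delta_pos":[-0.305,-0.174,0],"fingers":1},
    {"twist":[0,0,98],"delta_pos":[-0.34,-0.195,0],"fingers":1},
    {"twist":[0,0,107],"delta_pos":[-0.37,-0.21,0],"fingers":1},
    {"twist":[0,0,112.8],"delta_pos":[-0.382,-0.219,0],"fingers":1},
    {"twist":[0,0,112.8],"delta_pos":[-0.382,-0.219,0],"fingers":1},
    {"twist":[0,0,112.8],"delta_pos":[-0.382,-0.219,0.05],"fingers":1},
    {"twist":[0,0,112.8],"delta_pos":[-0.382,-0.219,0.09],"fingers":1},
    {"twist":[0,0,112.8],"delta_pos":[-0.382,-0.219,0.1],"fingers":1},
    {"twist":[0,0,112.8],"delta_pos":[-0.382,-0.219,0.1],"fingers":1},
  ],
)

```text
clock: 14.15
ee_pos: [0.4352, -0.3462, 0.0382]
ee_rot: [-3.096, 0.529, 0.002]
ft_force: [0.2, 0.2, -1.5]
width: 0.269
gripper_force: 39.6
```

```bash
python3 -c "
from h import *
from workcell import bot
go(bot,.4385,-.347,.0297,-19.5)
c=bot.read_camera('scene');im=c['image'][225:285,230:405];h=cv2.cvtColor(im,cv2.COLOR_RGB2HSV)
m=(h[...,2]>120)&(h[...,1]>35)&(h[...,0]<35)
for ce,s,_ in comps(m,8):
  u=ce+[230,225]; p=ray(c,u,.012)[:2]; print(u,s[4],p)
v=cv2.resize(np.vstack([c['image'][160:290,160:420]]),None,fx=3,fy=3);cv2.imwrite('pics/a4.png',v[:,:,::-1])
"
```

```text
t 14.15 pos [ 0.4352 -0.3462  0.0382] dpos [ 0.0034 -0.0003  0.0085] twist [-0.05  0.09  0.11]
[283.57142857 257.28571429] 21 [ 0.6379124  -0.05574687]
[322.90666667 260.50666667] 75 [0.6473692  0.05158128]
[282.59459459 262.43243243] 37 [ 0.65293138 -0.05769392]
[298. 263.] 49 [ 0.65458918 -0.01595584]
```

View pics/a4.png

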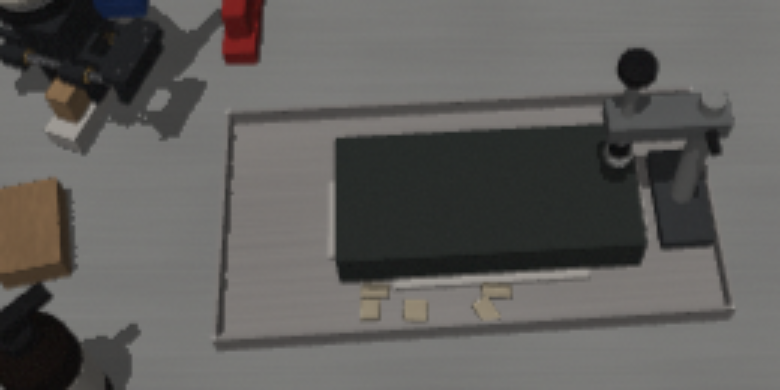

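All five chips lie in the far channel, at (375,292), (369,310), (416,310), (486,309) and (497,292), and the slab is bare and in place. Lowering and releasing the scraper next.

Emit:
arm_command(
  targets=[
    {"twist":[0,0,0],"delta_pos":[0,0,0.005],"fingers":1},
    {"twist":[0,0,0],"delta_pos":[0,0,0.0085],"fingers":1},
    {"twist":[0,0,0],"delta_pos":[0,0,0.0085],"fingers":1},
    {"twist":[0,0,0],"delta_pos":[0,0,0.0085],"fingers":1},
  ],
)

```text
clock: 14.7
ee_pos: [0.4354, -0.3473, 0.0305]
ee_rot: [3.096, -0.531, 0.001]
ft_force: [-0.1, 0.2, -2.7]
width: 0.268
gripper_force: 39.6
```

Emit:
arm_command(
  targets=[
    {"twist":[0,0,0],"delta_pos":[0,0,0.0005],"fingers":1},
    {"twist":[0,0,0],"delta_pos":[0,0,0.0005],"fingers":-1},
    {"twist":[0,0,0],"delta_pos":[0,0,0.0005],"fingers":-1},
    {"twist":[0,0,0],"delta_pos":[0,0,0.0005],"fingers":-1},
    {"twist":[0,0,0],"delta_pos":[0,0,0.0005],"fingers":-1},
    {"twist":[0,0,0],"delta_pos":[0,0,0.0005],"fingers":-1},
    {"twist":[0,0,0],"delta_pos":[0,0,-0.03],"fingers":-1},
    {"twist":[0,0,0],"delta_pos":[0,0,-0.08],"fingers":-1},
    {"twist":[0,0,0],"delta_pos":[0,0,-0.13],"fingers":1},
    {"twist":[0,0,0],"delta_pos":[0,0,-0.18],"fingers":1},
    {"twist":[0,0,0],"delta_pos":[0,0,-0.23],"fingers":1},
    {"twist":[0,0,0],"delta_pos":[0,0,-0.27],"fingers":1},
    {"twist":[0,0,0],"delta_pos":[0,0,-0.27],"fingers":1},
    {"twist":[0,0,0],"delta_pos":[0,0,-0.27],"fingers":1},
  ],
)

```text
clock: 16.45
ee_pos: [0.4349, -0.3467, 0.2991]
ee_rot: [-3.096, 0.531, 0.002]
ft_force: [0.5, -0.7, -0.3]
width: 0.341
gripper_force: 0.0
```

```bash
python3 - <<'E'
from h import *
from workcell import bot
x,y=.5475,.1653
go(bot,x,y,.3,93.3); print(bot.get_obs()["q"])
c=bot.read_camera("top")
v=cv2.resize(c["image"][205:275,400:480,::-1],None,fx=4,fy=4)
s=bot.read_camera("scene")
w=cv2.resize(s["image"][160:230,150:230,::-1],None,fx=4,fy=4)
cv2.imwrite("pics/s.png",np.hstack([v,w]))
E
```

```text
t 16.45 pos [ 0.4349 -0.3467  0.2991] dpos [-6.450e-02 -5.203e-01 -5.000e-04] twist [-9.0000e-02  2.0000e-02 -1.1277e+02]
[-7.17847611e-01  7.30789815e-03  1.78256961e+00  2.01777340e-05
  1.35310339e+00  1.19281181e+00]
```

View pics/s.png

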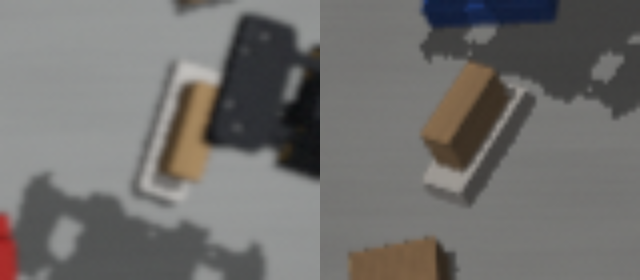

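The scraper stands upright on the table, well released. On to the gauge cap with the fingers closed.

Emit:
arm_command(
  targets=[
    {"twist":[0,0,-9],"delta_pos":[-0.005,-0.04,0],"fingers":1},
    {"twist":[0,0,-19],"delta_pos":[-0.01,-0.08,0],"fingers":1},
    {"twist":[0,0,-29],"delta_pos":[-0.016,-0.13,0],"fingers":1},
    {"twist":[0,0,-39],"delta_pos":[-0.022,-0.18,0],"fingers":1},
    {"twist":[0,0,-49],"delta_pos":[-0.028,-0.23,0],"fingers":1},
    {"twist":[0,0,-59],"delta_pos":[-0.034,-0.28,0],"fingers":1},
    {"twist":[0,0,-69],"delta_pos":[-0.041,-0.33,0],"fingers":1},
    {"twist":[0,0,-79],"delta_pos":[-0.047,-0.38,0],"fingers":1},
    {"twist":[0,0,-89],"delta_pos":[-0.053,-0.43,0],"fingers":1},
    {"twist":[0,0,-99],"delta_pos":[-0.059,-0.48,0],"fingers":1},
    {"twist":[0,0,-107],"delta_pos":[-0.0645,-0.52,0],"fingers":1},
    {"twist":[0,0,-112.8],"delta_pos":[-0.0645,-0.52,0],"fingers":1},
    {"twist":[0,0,-112.8],"delta_pos":[-0.0645,-0.52,0],"fingers":1},
    {"twist":[0,0,-112.8],"delta_pos":[-0.0645,-0.52,0],"fingers":1},
  ],
)

```text
clock: 18.3
ee_pos: [0.5474, 0.1642, 0.299]
ee_rot: [-2.158, -2.282, 0.003]
ft_force: [0.6, -0.4, 0.4]
width: 0.003
gripper_force: 0.0
```

```bash
python3 - <<'E'
from h import *
from workcell import bot
go(bot,.5475,.1653,.25,93.3); o=bot.get_obs();print(o["width"],o["ft_force"])
s=bot.read_camera("scene"); print(proj(s,o["ee_pos"]),proj(s,[.5475,.1653,.245]))
E
```

```text
t 18.3 pos [0.5474 0.1642 0.299 ] dpos [0.0011 0.0003 0.049 ] twist [-0.12  0.03 -0.1 ]
0.003400824694182909 [ 0.59890212 -0.44778689  0.44844748]
[375.76579134 167.28152398] [373.03114375 181.31403206]
```

Emit:
arm_command(
  targets=[
    {"twist":[0,0,0],"delta_pos":[0.001,0,0.03],"fingers":1},
    {"twist":[0,0,0],"delta_pos":[0.001,0,0.045],"fingers":1},
    {"twist":[0,0,0],"delta_pos":[0.001,0,0.052],"fingers":1},
    {"twist":[0,0,0],"delta_pos":[0.001,0,0.06],"fingers":1},
    {"twist":[0,0,0],"delta_pos":[0.001,0,0.07],"fingers":1},
    {"twist":[0,0,0],"delta_pos":[0.001,0,0.08],"fingers":1},
    {"twist":[0,0,0],"delta_pos":[0.001,0,0.09],"fingers":1},
    {"twist":[0,0,0],"delta_pos":[0.001,0,0.095],"fingers":1},
    {"twist":[0,0,0],"delta_pos":[0.001,0,0.095],"fingers":1},
  ],
)

```text
clock: 19.48
ee_pos: [0.5483, 0.1656, 0.2053]
ee_rot: [2.156, 2.284, 0.001]
ft_force: [0.4, -1.5, 4.5]
width: 0.007
gripper_force: 2.5
```

Emit:
arm_command(
  targets=[
    {"twist":[0,0,0],"delta_pos":[0,0,0.004],"fingers":1},
    {"twist":[0,0,0],"delta_pos":[0,0,0.008],"fingers":1},
    {"twist":[0,0,0],"delta_pos":[0,0,0.01],"fingers":1},
    {"twist":[0,0,0],"delta_pos":[0,0,0.0115],"fingers":1},
    {"twist":[0,0,0],"delta_pos":[0,0,0.0115],"fingers":1},
    {"twist":[0,0,0],"delta_pos":[0,0,0.0115],"fingers":1},
  ],
)

```text
clock: 20.23
ee_pos: [0.5484, 0.1657, 0.1954]
ee_rot: [2.155, 2.284, 0.002]
ft_force: [-2.2, -3.1, 9.3]
width: 0.005
gripper_force: 4.6
```

Emit:
arm_command(
  targets=[
    {"twist":[0,0,0],"delta_pos":[0,0,0.001],"fingers":1},
    {"twist":[0,0,0],"delta_pos":[0,0,0.001],"fingers":1},
    {"twist":[0,0,0],"delta_pos":[0,0,0.001],"fingers":1},
    {"twist":[0,0,0],"delta_pos":[0,0,0.001],"fingers":1},
    {"twist":[0,0,0],"delta_pos":[0,0,0.001],"fingers":1},
    {"twist":[0,0,0],"delta_pos":[0,0,0.001],"fingers":1},
    {"twist":[0,0,0],"delta_pos":[0,0,0.001],"fingers":1},
    {"twist":[0,0,0],"delta_pos":[0,0,0.001],"fingers":1},
  ],
)

```text
clock: 21.22
ee_pos: [0.5484, 0.1656, 0.1947]
ee_rot: [2.155, 2.284, 0.002]
ft_force: [-2.5, -2.7, 10.2]
width: 0.009
gripper_force: 5.1
```

```bash
python3 - <<'E'
from h import *
from workcell import bot
s=bot.read_camera("scene");t=bot.read_camera("top")
print(bot.get_obs()["ft_force"],bot.get_obs()["ee_pos"])
cv2.imwrite("pics/p.png",cv2.resize(s["image"][160:290,210:410,::-1],None,fx=3.5,fy=3.5))
E
```

```text
[-2.54806993 -2.40671635 10.55410665] [0.54836184 0.16562443 0.19470641]
```

View pics/p.png

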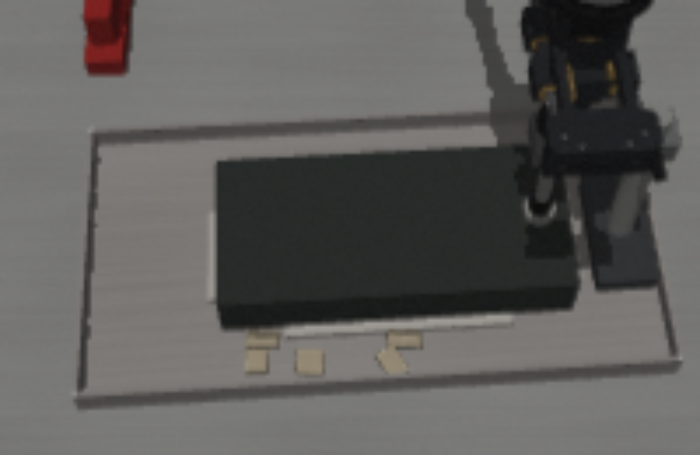

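The foot is down on the slab at (540,210) and the chips are unmoved. The force is about 10 N, so roughly 4 N on the foot. It has been held for more than a second, so I'll lift away now.

Emit:
arm_command(
  targets=[
    {"twist":[0,0,0],"delta_pos":[0,0,-0.01],"fingers":1},
    {"twist":[0,0,0],"delta_pos":[0,0,-0.025],"fingers":1},
    {"twist":[0,0,0],"delta_pos":[0,0,-0.04],"fingers":1},
    {"twist":[0,0,0],"delta_pos":[0,0,-0.06],"fingers":1},
    {"twist":[0,0,0],"delta_pos":[0,0,-0.1],"fingers":1},
    {"twist":[0,0,0],"delta_pos":[0,0.0,-0.13],"fingers":1},
    {"twist":[0,0,0],"delta_pos":[0,-0.05,-0.15],"fingers":1},
    {"twist":[0,0,0],"delta_pos":[0,-0.1,-0.15],"fingers":1},
    {"twist":[0,0,0],"delta_pos":[0,-0.13,-0.15],"fingers":1},
    {"twist":[0,0,0],"delta_pos":[0,-0.13,-0.15],"fingers":1},
    {"twist":[0,0,0],"delta_pos":[0,-0.13,-0.15],"fingers":1},
  ],
)

```text
clock: 22.7
ee_pos: [0.4184, 0.1583, 0.3429]
ee_rot: [2.156, 2.285, 0.001]
ft_force: [0.4, 0.1, 0.2]
width: 0.002
gripper_force: 0.0
```

```bash
python3 - <<'E'
from h import *
from workcell import bot
s=bot.read_camera("scene")
cv2.imwrite("pics/f.png",s["image"][140:300,140:500,::-1].repeat(2,0).repeat(2,1))
E
```

```text
(no output)
```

View pics/f.png

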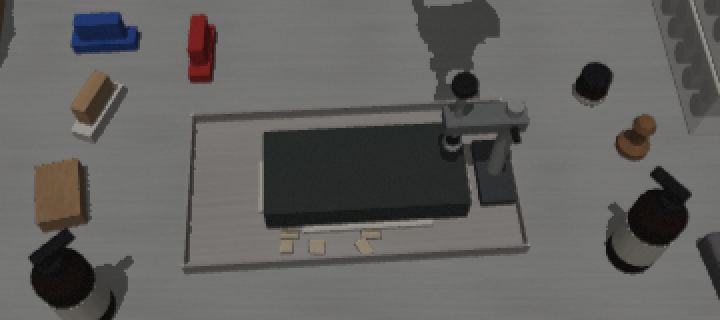

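The gauge has sprung back up, with the cap at (464,85). All five chips are in the channel, the scraper is upright at (97,105), and nothing else has moved.

```bash
python3 -c "
from workcell import bot
print(bot.hand_in())"
```

```text
the job is handed in; nothing more can be done
None
```

The job is handed in, but no verdict came back: in the last picture all five chips lay in the tray, the gauge had sprung back up after being held on the slab for over a second, the scraper stood upright outside the tray, and nothing else appeared to have moved.

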